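# Clip a temperature logger into the drying drawer

### The job

Pull the drawer of the drying cabinet well out, take the orange spring-clip temperature logger off the parking stand by squeezing its grips, and clip it down onto the upper edge of the steel plate that crosses the drawer: pushed fully down and upright, within the middle third of the plate, its white pod on the rear side where the dish and the boat are. Then let go and push the drawer fully shut. Leave the blue logger where it is on the stand.

Things in the scene. Friction and masses are not known exactly. Their poses are not given: they have to be found in the camera images.
- drawer (a joint): travel of the drawer in m: 0 fully shut, grows as it is pulled out, stop at 0.17; may start up to 15 mm ajar; 2 N of friction plus 8 N per m/s; stays where left. Drawer front 236 wide, 16 thick, top 138 over the bench; side walls 66. White drying cabinet 250 deep, 310 wide, 150 high, fixed; its ceiling, 142 over the bench, may strike a clip that is not pushed down or leans
- drawer_handle (a point): middle of the drawer's steel bar handle, 112 above the bench: level round bar along y, 110 long, 11 thick, 35 in front of the drawer front (29 free behind the bar), on two 8 mm stems 47 either side of the middle. x points into the cabinet (pull along -x), z up
- plate_mid (a point): middle of the upper edge of the upright steel plate across the drawer; moves with the drawer. Plate 4 thick (x), 216 long (y), edge 64 above the bench, 40 above the drawer floor. x points to the rear of the drawer (where a glass dish and a small boat lie loose), z up. 133 behind the handle bar; the drawer front's inner face is 80 in front of it, its top 74 above the edge
- stand: parking stand of the loggers, fixed: grey foot 80 (x) x 170 (y) with an upright aluminium strip 4 thick, 160 long along y, through its middle, upper edge 52 above the bench; origin under its middle. The two loggers are clipped on it 80 apart, either one on either side, both with the pod to the stand's +x
- logger: the orange logger, about 63 g: two levers 22 wide on a hinge pin, jaws below, grips above, a spring closes the jaws. Origin: the throat (underside of the pin), which bears on the edge once pushed fully on. z up to the grips, y along the pin, x across the clip to the pod's side; frame fixed to the lever with the pod. Pin centre 4.5 above the origin, jaws to 24 below, probe tip 29 below
- logger_grip (a point): midway between the round grips at the top of the orange logger, 45.5 above its origin. Grips: 9 mm bars along y, 22 long; clipped on an edge they measure 42 over their outsides (along x), squeezed home about 21. Squeezing takes 4 N at first, 7 N at the stop; 15 to 30 N of grip surely reach the stop and hold it
- logger_pod (a point): centre of the orange logger's white pod (12x30x30), 16 to +x of the clip's middle and 8 below the throat
- logger_lever (a joint): angle in rad of the -x lever against the one with the pod: 0 when clipped on a 4 mm plate, -0.14 with nothing between the jaws, 0.50 squeezed to the stop; the jaws then stand 18 apart at the tips and 11 apart 10 below the throat, and each lever leans 0.25 rad from the clip's middle plane
- spare: the blue logger, alike but for its colour, clipped on the parking stand; to be left there. Origin at its throat
There are look-alikes about, which are no part of the job. There is more than one size of the logger; the job needs the larger.

How it is judged:
By the outcome, as a careful person would: the job done as asked, in the order asked, and still so for the second after the job is handed in, with the robot touching nothing.
It also fails if it takes over 67 s, if anything falls off the work surface, if the arm or the gripper's body presses on something with over 40 N, if the wrist force passes 120 N, or if a joint passes its speed limit or range.

### The arm

A 6-joint arm with a two-finger parallel gripper is mounted at the origin on the work surface; the furniture and walls round the work are solid. World frame = base frame: x ahead of the robot, y to its left, z up, the work surface at z = 0. Lengths are in mm, angles in degrees, forces in N, time in s.
With the tool pointing down it reaches from about 350 to 850 mm from the base axis. Payload 8.1 kg.
Tool frame: the origin (TCP) lies at the very end of the fingers, on their centre line; the grasp point (between the pads) lies r.tcp_to_grasp behind it (r.tcp_to_grasp is the distance from the TCP to the grasp point, in mm); z points along the fingers, y is the line along which they close (so a half turn about z gives the same grasp; the last joint's range is limited). The gripper opens to 85 mm and grips with 20 to 120 N. Pads are 22 mm wide; open, the fingers measure 114 mm over their backs; the gripper's body (76 mm by 85 mm) begins 54 mm behind the grasp point. The pads swing forward as they close: fully open they stand 13 mm farther back than shut.
Start: joints at [60.252, 7.471, 85.268, -0, 87.261, -4.893], TCP at [252.173, 544.439, 231.292] pointing down, gripper open.
Joint ranges: [-169.43, 169.43], [-51.17, 129.36], [1.28, 143.12], [-76.62, 256.62], [0, 156.53], [-152.29, 152.29]. Speed limits (degrees/s): [136.94, 136.94, 159.86, 180, 180, 180].

### API

Orientations are given as [roll, pitch, yaw] about the fixed x, y, z axes, in that order (R = Rz(yaw) Ry(pitch) Rx(roll)).
In Python, from bench import sense, viewer, order, r gives the robot as it stands.
- The arm moves only by the tool carry_out, never from a script. Its argument "increments" is one flat list of numbers, 7 for each row, row after row: the shift along the tool's x, y, z as a fraction of full scale, then the turn, a rotation vector about the tool's x, y, z as a fraction of full scale, then the opening, from -1 (shut) to 1 (fully open). A call has exactly 10 rows; each row is the pose to reach, as a shift and turn from the pose commanded when the call began, along the tool's axes at that moment, turning the shorter way round; what a row does not reach only later rows make up. Full scale, the value 1, is 400 mm for a shift and 2 pi rad for a turn. A row lasts 1/8 s, in which the tool goes at most 62.5 mm and 10.7 degrees, less where a joint would pass 70% of its speed; a pose out of reach is approached as far as the arm can. A call with a number of a shift or a turn outside -1 to 1 is refused whole. A call with a gripper value outside its range is refused whole. The fingers move at their own pace and stop on an object; "force" is the grip in N (left out, the last holds). Time passes only in rows, so rows that repeat a pose let the fingers close, or fill a call up. It gives the time, the measured TCP pose, the force, the opening and the grip force at its end, in the units of the state.
- sense(): the state, without advancing time (a new reading comes with each control period).
- viewer.snapshot(name): name is "scene" or "side" or "wrist"; returns the picture (384x512x3 uint8, red, green, blue); there is no depth.
- viewer.get_calibration(name): a dict with "fx", "fy", "cx", "cy" (pixels), "R" (3x3) and "t" (3): a world point X has camera coordinates R X + t. Camera axes: x right, y down, z forward; pixel columns grow to the right and rows downward; lengths in mm; the calibration is good to about 2 mm. A picture is of the moment at which its call begins: read the wrist's pose just before it. get_calibration takes no time and is no camera call; for the wrist camera it gives the pose at the moment of the call.
- order.hand_in(): hands the job in; it is judged then, once.
The state is a dict: "time": time; "joint_pos": joint angles; "qd": joint speeds; "joint_efforts": joint torques, N m; "tool_pos": TCP position; "tcp_rot": TCP orientation; "ft_force": force on the tool from outside, world axes, zero at the start; "wrist_torque": the same for the moment, N m; "finger_gap": finger opening in mm; "grip_force": force on a finger pad.
Only numpy, scipy, OpenCV 4.12 (cv2) and the standard library are available. Lean on these libraries where they do the work, as an engineer would, in place of code of your own. Each camera call takes 0.05 s, during which the arm holds its last target. There are 200 camera calls.

## Working session

There is one attempt and no reset: what is moved stays moved. The work goes in short steps, Python scripts to look and compute and a tool call to move; the robot and the scene stay as the last step left them, time stands still between calls to the robot, and variables do not carry over. Pictures are saved under pics/ and viewed, at most 10 in all, crops included, and the job is handed in when it is done.

Besides the shell and the picture viewer there is one more tool, called after "Call:" as a command line: name --argument value ..., lists and objects as JSON in quotes. carry_out: Moves the arm, as the interface text tells. Its arguments: {"type":"object","properties":{"increments":{"type":"array"},"force":{"type":"number"}},"required":["increments"]}

```bash
mkdir -p pics; ls
python3 - <<'E'
from bench import sense, viewer, order, r
import cv2,numpy as np
s=sense();print({k:np.round(v,2).tolist() for k,v in s.items()}, r.tcp_to_grasp)
for n in("scene","side","wrist"):
    c=viewer.get_calibration(n);print(n,{k:np.round(v,3).tolist() for k,v in c.items()})
    cv2.imwrite(f"pics/{n}0.png",viewer.snapshot(n)[:,:,::-1])
a=cv2.imread("pics/scene0.png");b=cv2.imread("pics/side0.png")
cv2.imwrite("pics/s0.png",cv2.resize(a,(800,600),interpolation=cv2.INTER_CUBIC))
cv2.imwrite("pics/d0.png",cv2.resize(b,(800,600),interpolation=cv2.INTER_CUBIC))
E
```

```text
pics
{'time': 0.0, 'joint_pos': [60.25, 7.52, 85.33, -0.0, 87.26, -4.89], 'qd': [-0.13, -0.21, -0.01, 0.03, 0.01, 0.06], 'joint_efforts': [0.0, -56.94, -50.06, -0.0, 0.01, -0.0], 'tool_pos': [251.9, 543.95, 230.22], 'tcp_rot': [-179.89, -0.01, 155.15], 'ft_force': [0.14, -0.51, -0.82], 'wrist_torque': [-0.03, -0.03, -0.02], 'grip_force': 0.0, 'finger_gap': 85.49} 18.700000000000003
scene {'fx': 449.019, 'fy': 449.019, 'cx': 257.762, 'cy': 191.223, 'R': [[0.892, -0.451, 0.008], [-0.256, -0.522, -0.814], [0.371, 0.724, -0.581]], 't': [-529.527, 209.507, 929.617]}
side {'fx': 404.868, 'fy': 404.868, 'cx': 250.159, 'cy': 194.519, 'R': [[0.98, -0.197, -0.019], [-0.121, -0.523, -0.843], [0.156, 0.829, -0.537]], 't': [-566.833, 147.645, 1034.133]}
wrist {'fx': 315.853, 'fy': 315.853, 'cx': 250.583, 'cy': 187.422, 'R': [[0.421, 0.907, -0.002], [0.872, -0.404, 0.276], [0.249, -0.118, -0.961]], 't': [-599.91, -36.014, 379.258]}
```

View pics/s0.png

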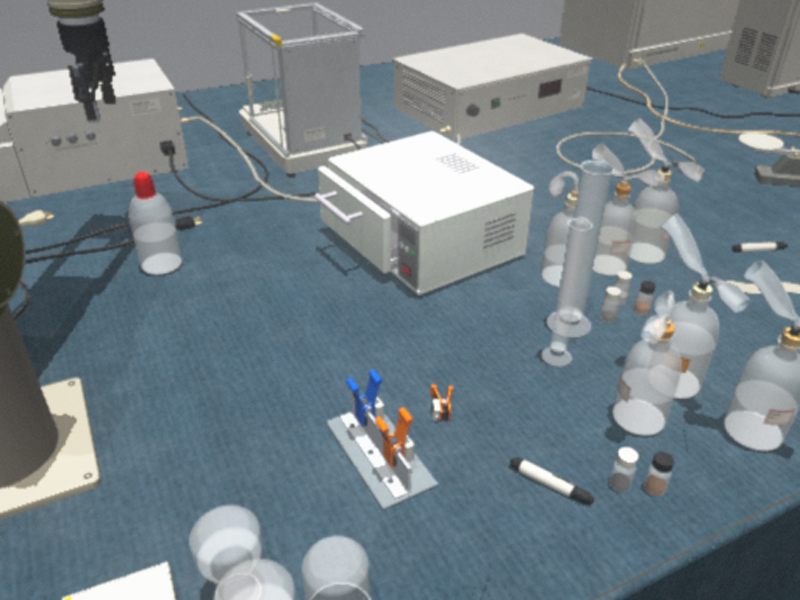

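View pics/d0.png

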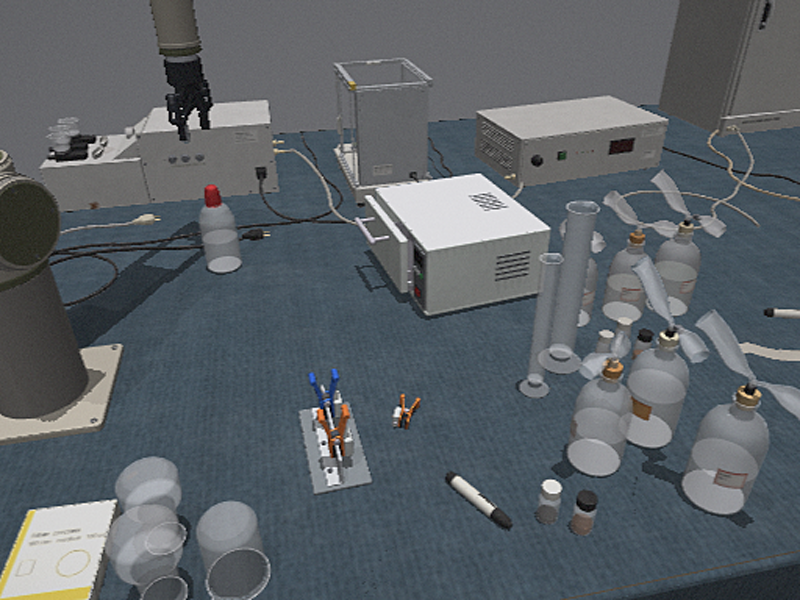

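The scene view shows three clips. Blue is on the stand at (365,395), and a larger orange one is on the stand at (395,437). A small orange one lies loose at (442,403), which is the look-alike. The orange one on the stand is the target. I'll confirm it in an enlarged crop and measure from there.

Run:
```python
import cv2,numpy as np
a=cv2.imread("pics/scene0.png");b=cv2.imread("pics/side0.png")
def crop(im,x,y,w,h,k): return cv2.resize(im[y:y+h,x:x+w],None,fx=k,fy=k,interpolation=cv2.INTER_CUBIC)
# stand: 5x, 80x110
cv2.imwrite("pics/stand.png",np.hstack([crop(a,205,232,80,95,5),crop(b,185,232,80,95,5)]))
cv2.imwrite("pics/cab.png",np.hstack([crop(a,198,100,80,90,5),crop(b,220,110,80,90,5)]))
```

```text
(no output)
```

View pics/stand.png

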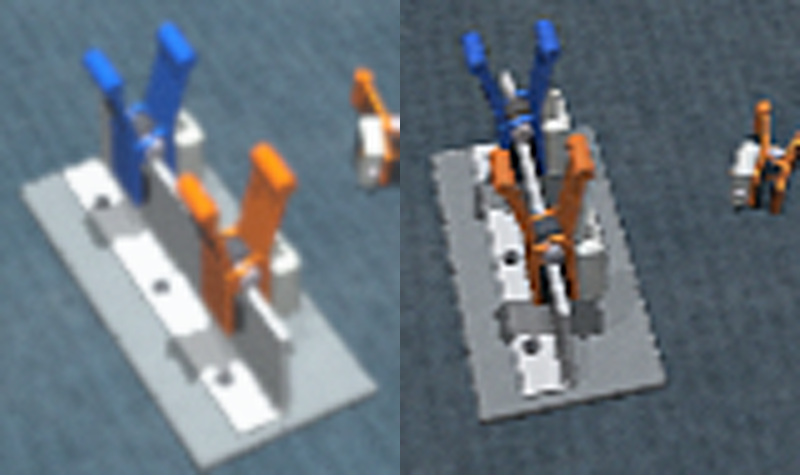

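View pics/cab.png

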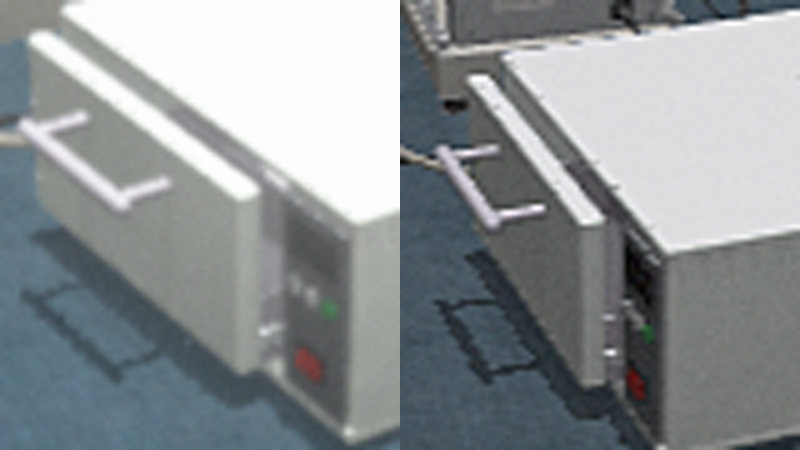

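The crop confirms it. The larger orange logger is on the stand at the near end, with its pod to the right (+x). The small orange one stands loose. The handle bar ends are at crop (25,128)-(122,202) in scene and (441,150)-(494,222) in side.

```bash
cat > h.py <<'E'
import numpy as np
from bench import viewer
def proj(c): return np.diag([1,1,1])@np.array([[c['fx'],0,c['cx']],[0,c['fy'],c['cy']],[0,0,1]])@np.c_[c['R'],c['t']]
def ray_z(c,uv,z):
    R=np.array(c['R']);t=np.array(c['t']);o=-R.T@t
    d=R.T@np.array([(uv[0]-c['cx'])/c['fx'],(uv[1]-c['cy'])/c['fy'],1]);return o+d*(z-o[2])/d[2]
def tri(obs):
    A=[];b=[]
    for c,uv in obs:
        R=np.array(c['R']);o=-R.T@np.array(c['t']);d=R.T@np.array([(uv[0]-c['cx'])/c['fx'],(uv[1]-c['cy'])/c['fy'],1]);d/=np.linalg.norm(d)
        P=np.eye(3)-np.outer(d,d);A.append(P);b.append(P@o)
    A_=sum(A);X=np.linalg.solve(A_,sum(b));e=[np.linalg.norm(P@X-q) for P,q in zip(A,b)];return X,max(e)
E
python3 - <<'E'
from h import *
S=viewer.get_calibration("scene");D=viewer.get_calibration("side")
def n(o,u,v,x): return (o[0]+(u-x+.5)/5-.5,o[1]+(v+.5)/5-.5)
st=((205,232),(185,232));ca=((198,100),(220,110))
pts={'gripR':(st,(272,168),(580,156)),'gripL':(st,(199,199),(502,168)),
'footBL':(st,(22,190),(432,157)),'footFL':(st,(205,467),(480,418)),'footFR':(st,(375,387),(665,380)),
'stripend':(st,(285,345),(567,300)),
'bluR':(st,(177,45),(546,40)),'bluL':(st,(103,68),(475,50)),
'hL':(ca,(25,128),(441,150)),'hR':(ca,(122,202),(494,222)),
'dR':(ca,(245,200),(588,225)),'dL':(ca,(32,40),(470,77))}
zz={'gripR':97.5,'gripL':97.5,'bluR':97.5,'bluL':97.5,'hL':112,'hR':112,'dR':138,'dL':138}
for k,(o,a,b) in pts.items():
    a=n(o[0],*a,0);b=n(o[1],*b,400);X,e=tri([(S,a),(D,b)])
    z=zz.get(k,6)
    print(k,X.round(1),round(e,2),'| at z',z,ray_z(S,a,z)[:2].round(1),ray_z(D,b,z)[:2].round(1))
E
```

```text
gripR [ 466.4 -254.6   98.3] 0.89 | at z 97.5 [ 467.4 -252.7] [ 466.1 -254.9]
gripL [ 433.5 -258.7  101.2] 0.33 | at z 97.5 [ 435.2 -255.1] [ 433.5 -255.1]
footBL [ 405.  -137.1    6.7] 1.23 | at z 6 [ 406.  -134.8] [ 404.6 -138. ]
footFL [ 412.3 -306.7   10.5] 0.73 | at z 6 [ 414.2 -302.7] [ 412.  -303.6]
footFR [ 491.4 -297.9    4.8] 0.72 | at z 6 [ 491.3 -298. ] [ 490.9 -299.9]
stripend [ 451.6 -296.1   54.1] 3.09 | at z 6 [ 469.1 -263. ] [ 456.2 -245.2]
bluR [ 461.9 -178.   101.2] 1.28 | at z 97.5 [ 464.4 -172.6] [ 461.6 -175.4]
bluL [ 430.2 -175.2   99. ] 1.36 | at z 97.5 [ 431.7 -171.9] [ 429.7 -175.4]
hL [567.8 303.6 116.7] 0.58 | at z 112 [571.3 313.4] [568.8 312.4]
hR [585.  202.7 113.3] 1.61 | at z 112 [587.3 207.8] [584.5 201.9]
dR [630.3 141.2 135.2] 0.71 | at z 138 [628.8 137.9] [628.7 134.4]
dL [598.3 367.6 138.3] 0.78 | at z 138 [599.3 369.9] [598.  366.4]
```

```bash
python3 - <<'E'
from h import *
S=viewer.get_calibration("scene");D=viewer.get_calibration("side")
k=.64
print('bottle top',tri([(S,(145*k,176*k)),(D,(211*k,187*k))]))
print('small clip',tri([(S,(442*k,415*k)),(D,(402*k,425*k))]))
print('balance base', ray_z(S,(292*k,170*k),0), 'top',tri([(S,(280*k,40*k)),(D,(350*k,82*k))]))
print('bottles',tri([(S,(596*k,165*k)),(D,(582*k,205*k))]),tri([(S,(580*k,228*k)),(D,(550*k,258*k))]))
W=viewer.get_calibration("wrist");print('wristcam',(-np.array(W['R']).T@np.array(W['t'])).round(1))
E
cat > plan.py <<'E'
# usage: plan(cmd_pose(x,y,z,yaw), target) -> fractions for the total move, tool pointing down
import numpy as np
from bench import sense
def plan(c,t):
    p=np.radians(c[3]);d=np.array(t[:3])-c[:3]
    sh=np.array([d[0]*np.cos(p)+d[1]*np.sin(p),d[0]*np.sin(p)-d[1]*np.cos(p),-d[2]])/400
    print('shift',sh.round(4),'turnz',round(-(t[3]-c[3])/360,4))
E
python3 -c "
from plan import *
plan([252.17,544.44,231.29,155.15],[578,257,231.3,97.6])"
```

```text
bottle top (array([285.14262225, 355.79119502, 192.54998176]), np.float64(0.7459593972897707))
small clip (array([ 556.80483321, -195.28462187,    1.73673564]), np.float64(2.605405704757699))
balance base [638.99150993 667.92665061   0.        ] top (array([602.67095277, 552.08655337, 330.96507241]), np.float64(0.538238609878672))
bottles (array([850.75720528, -99.41806206, 287.90511345]), np.float64(0.8989928881918976)) (array([ 774.6722025 , -170.78039778,  243.3915512 ]), np.float64(1.9255526888238048))
wristcam [189.7 574.4 373.2]
shift [-1.0411 -0.3097 -0.    ] turnz 0.1599
```

Call:
carry_out --increments '[-0.13,-0.04,0,0,0,0.02,-0.36,-0.26,-0.08,0,0,0,0.04,-0.36,-0.39,-0.12,0,0,0,0.06,-0.36,-0.52,-0.16,0,0,0,0.08,-0.36,-0.65,-0.2,0,0,0,0.1,-0.36,-0.78,-0.24,0,0,0,0.12,-0.36,-0.9,-0.27,0,0,0,0.14,-0.36,-1,-0.3,0,0,0,0.16,-0.36,-1,-0.3,0,0,0,0.16,-0.36,-1,-0.3,0,0,0,0.16,-0.36]'

```text
time: 1.4
tool_pos: [564.2, 267.6, 230.8]
tcp_rot: [-179.9, -0.0, 97.6]
ft_force: [-0.2, -0.3, 0.4]
finger_gap: 27.2
grip_force: 0.0
```

Run:
```python
from bench import sense, viewer
import cv2,numpy as np
s=sense();print({k:np.round(s[k],2).tolist() for k in('time','tool_pos','tcp_rot','ft_force','finger_gap')})
c=viewer.get_calibration("wrist");np.save("w1.npy",np.c_[c['R'],c['t']])
cv2.imwrite("pics/w1.png",viewer.snapshot("wrist")[:,:,::-1])
```

```text
{'time': 1.4, 'tool_pos': [564.17, 267.62, 230.78], 'tcp_rot': [-179.93, -0.01, 97.6], 'ft_force': [-0.21, -0.26, 0.4], 'finger_gap': 27.18}
```

View pics/w1.png

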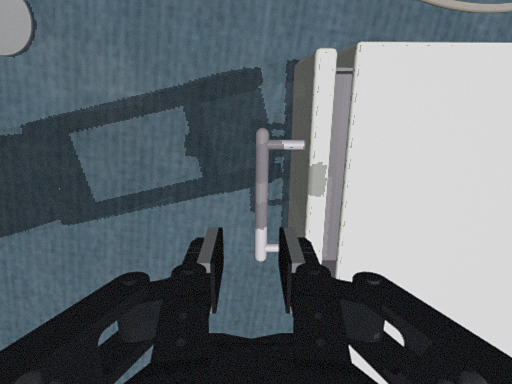

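The wrist view shows the bar from (262.5,130) to (261,260), with stems at rows 145 and 248. The front's top-left edge runs (316,52)-(307,250).

Run:
```python
from h import *
from plan import plan
c=viewer.get_calibration("wrist")
p=[ray_z(c,u,112) for u in((262.5,130),(261,260))];q=[ray_z(c,u,112) for u in((262.5,145),(261.2,248))]
f=[ray_z(c,u,138) for u in((316,52),(307,262),(335,52),(322,262))]
S=viewer.get_calibration("scene");D=viewer.get_calibration("side")
a=np.array(p);print(a.round(1),a.mean(0).round(1),np.array(q).mean(0).round(1))
d=a[0]-a[1];print('yaw',np.degrees(np.arctan2(-d[0],d[1])),np.linalg.norm(d))
f=np.array(f);print(f.round(1))
for i in(0,2): d=f[i]-f[i+1];print(np.degrees(np.arctan2(-d[0],d[1])))
```

```text
[[568.7 313.4 112. ]
 [584.3 195.7 112. ]] [576.5 254.5 112. ] [576.6 254.5 112. ]
yaw 7.50558571177051 118.69735507648242
[[596.6 373.5 138. ]
 [619.7 213.1 138. ]
 [609.6 375.2 138. ]
 [632.1 214.8 138. ]]
8.207692970773524
7.9830036904219135
```

```bash
python3 -c "
from plan import *
plan([564.7,267.45,231.3,97.55],[576.5,254.5,92.5,97.6])"
```

```text
shift [-0.036  0.025  0.347] turnz -0.0001
```

Call:
carry_out --increments '[-0.036,0.025,0,0,0,0,-0.36,-0.036,0.025,0.08,0,0,0,-0.36,-0.036,0.025,0.16,0,0,0,-0.36,-0.036,0.025,0.24,0,0,0,-0.36,-0.036,0.025,0.3,0,0,0,-0.36,-0.036,0.025,0.347,0,0,0,-0.36,-0.036,0.025,0.347,0,0,0,-0.36,-0.036,0.025,0.347,0,0,0,-1,-0.036,0.025,0.347,0,0,0,-1,-0.036,0.025,0.347,0,0,0,-1]' --force 40

```text
time: 2.7
tool_pos: [577.6, 254.7, 93.9]
tcp_rot: [179.8, -0.0, 97.6]
ft_force: [0.2, 0.1, 7.1]
finger_gap: 9.2
grip_force: 39.0
```

Call:
carry_out --increments '[0,-0.04,0,0,0,0,-1,0,-0.09,0,0,0,0,-1,0,-0.14,0,0,0,0,-1,0,-0.19,0,0,0,0,-1,0,-0.24,0,0,0,0,-1,0,-0.29,0,0,0,0,-1,0,-0.34,0,0,0,0,-1,0,-0.375,0,0,0,0,-1,0,-0.385,0,0,0,0,-1,0,-0.385,0,0,0,0,-1]'

```text
time: 3.95
tool_pos: [424.2, 234.9, 93.9]
tcp_rot: [179.9, -0.1, 97.6]
ft_force: [-1.9, 1.3, 8.7]
finger_gap: 9.1
grip_force: 41.5
```

Call:
carry_out --increments '[0,0,0,0,0,0,-0.36,0,0,0,0,0,0,-0.36,0,0,0,0,0,0,-0.36,0,0,-0.06,0,0,0,-0.36,0,0,-0.13,0,0,0,-0.36,0,0,-0.2,0,0,0,-0.36,0,0,-0.27,0,0,0,-0.36,0,0,-0.33,0,0,0,-0.36,0,0,-0.35,0,0,0,-0.36,0,0,-0.35,0,0,0,-0.36]'

```text
time: 5.2
tool_pos: [423.9, 234.1, 232.1]
tcp_rot: [-180.0, 0.0, 97.5]
ft_force: [0.5, -0.4, 0.3]
finger_gap: 27.5
grip_force: 0.0
```

Run:
```python
from bench import sense, viewer
import cv2,numpy as np
from plan import plan
s=sense();print({k:np.round(s[k],2).tolist() for k in('time','tool_pos','tcp_rot','ft_force','finger_gap')})
c=viewer.get_calibration("wrist");np.save("w2.npy",np.c_[c['R'],c['t']])
cv2.imwrite("pics/w2.png",viewer.snapshot("wrist")[:,:,::-1])
for n in("scene","side"): cv2.imwrite(f"pics/{n}2.png",viewer.snapshot(n)[:,:,::-1])
plan([423.9,234.2,232.5,97.55],[450,-255,232.5,93])
```

```text
{'time': 5.2, 'tool_pos': [423.9, 234.13, 232.1], 'tcp_rot': [-180.0, 0.01, 97.54], 'ft_force': [0.51, -0.38, 0.26], 'finger_gap': 27.46}
shift [-1.221 -0.096 -0.   ] turnz 0.0126
```

View pics/w2.png

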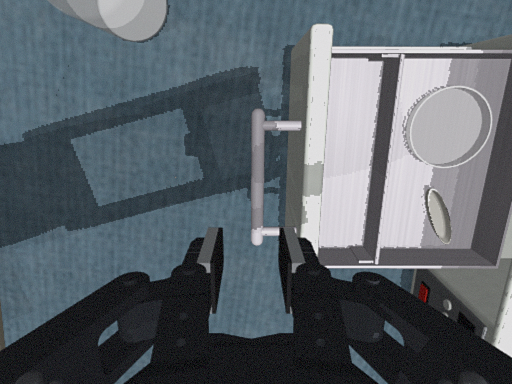

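The drawer is open, with the dish and boat at the rear. The plate's upper edge is the bright line from about (402,55) to (377,262).

Run:
```python
from h import *
c=viewer.get_calibration("wrist")
a=np.array([ray_z(c,u,64) for u in((402,55),(377,262))]);print(a.round(1),a.mean(0).round(1))
d=a[0]-a[1];print(np.degrees(np.arctan2(-d[0],d[1])),np.linalg.norm(d))
h=np.array([ray_z(c,u,112) for u in((258.5,111),(257,243))]);print(h.mean(0))
import cv2
b=cv2.imread("pics/w2.png")
s=cv2.imread("pics/side2.png");S=viewer.get_calibration("side");C=viewer.get_calibration("scene")
for n,cc in(("side",S),("scene",C)):
    P=proj(cc)@np.r_[556,252,64,1];print(n,(P[:2]/P[2]).round(1))
A=cv2.resize(b[40:280,350:420],None,fx=2.5,fy=2.5,interpolation=cv2.INTER_CUBIC)
sc=cv2.imread("pics/scene2.png")
cr=lambda im,x,y:cv2.resize(im[y:y+100,x:x+100],(300,300),interpolation=cv2.INTER_CUBIC)
def pr(cc):
    P=proj(cc)@np.r_[556,252,64,1];return (P[:2]/P[2]).astype(int)
p,q=pr(C),pr(S);print(p-50,q-50)
B=np.vstack([cr(sc,*(p-50)),cr(s,*(q-50))])
cv2.imwrite("pics/plate.png",np.hstack([A,B]))
```

```text
[[546.4 357.7  64. ]
 [574.3 149.4  64. ]] [560.4 253.6  64. ]
7.643570897434861 210.14636450663042
[429.91317609 235.77187796 112.        ]
side [227.4 161.5]
scene [206.4 150.3]
[156 100] [177 111]
```

View pics/plate.png

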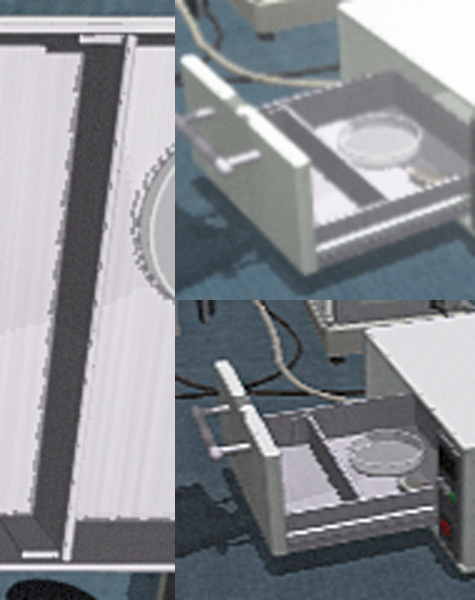

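Call:
carry_out --increments '[-0.06,-0.005,0,0,0,0,-0.36,-0.18,-0.014,0,0,0,0,-0.36,-0.31,-0.024,0,0,0,0,-0.36,-0.44,-0.034,0,0,0,0,-0.36,-0.57,-0.045,0,0,0,0.003,-0.36,-0.7,-0.055,0,0,0,0.006,-0.36,-0.8,-0.063,0,0,0,0.009,-0.36,-0.9,-0.071,0,0,0,0.0125,-0.36,-1,-0.08,0,0,0,0.0125,-0.36,-1,-0.08,0,0,0,0.0125,-0.36]'

```text
time: 6.6
tool_pos: [443.8, -168.5, 231.2]
tcp_rot: [-179.9, -0.0, 92.8]
ft_force: [0.3, -0.1, 0.5]
finger_gap: 27.4
grip_force: 0.0
```

Run:
```python
from h import *
from plan import plan
p=np.radians(97.55);x=423.9-400*np.cos(p)-32*np.sin(p);y=234.2-400*np.sin(p)+32*np.cos(p);print(x,y,sense()['tool_pos'] if 0 else '')
plan([x,y,232.5,93.05],[450,-255,232.5,93.05])
S=viewer.get_calibration("scene");D=viewer.get_calibration("side")
for c,l in((S,((189.3,135.7),(223.7,168.3))),(D,((222,148.3),(237,177.7)))):
    print([ray_z(c,u,64)[:2].round(1) for u in l])
```

```text
444.73395800241184 -166.53675423394066 
shift [-0.2215  0.0014 -0.    ] turnz -0.0
[array([541.7, 355.6]), array([562.7, 143.1])]
[array([552.4, 351.4]), array([568.2, 143.1])]
```

Call:
carry_out --increments '[-0.08,0.0005,0,0,0,0,0,-0.16,0.001,0,0,0,0,0.5,-0.2215,0.0014,0,0,0,0,1,-0.2215,0.0014,0,0,0,0,1,-0.2215,0.0014,0,0,0,0,1,-0.2215,0.0014,0,0,0,0,1,-0.2215,0.0014,0,0,0,0,1,-0.2215,0.0014,0,0,0,0,1,-0.2215,0.0014,0,0,0,0,1,-0.2215,0.0014,0,0,0,0,1]'

```text
time: 7.85
tool_pos: [449.9, -254.9, 232.5]
tcp_rot: [180.0, -0.0, 93.0]
ft_force: [-1.0, -0.0, -0.6]
finger_gap: 85.3
grip_force: 0.0
```

Run:
```python
from bench import sense, viewer
import cv2,numpy as np
s=sense();print({k:np.round(s[k],2).tolist() for k in('time','tool_pos','tcp_rot','finger_gap')})
im=viewer.snapshot("wrist")[:,:,::-1];cv2.imwrite("pics/w3.png",im)
cv2.imwrite("pics/w3c.png",cv2.resize(im[60:285,130:410],(784,630))[:600])
```

```text
{'time': 7.85, 'tool_pos': [449.89, -254.92, 232.52], 'tcp_rot': [180.0, -0.0, 93.04], 'finger_gap': 85.32}
```

View pics/w3c.png

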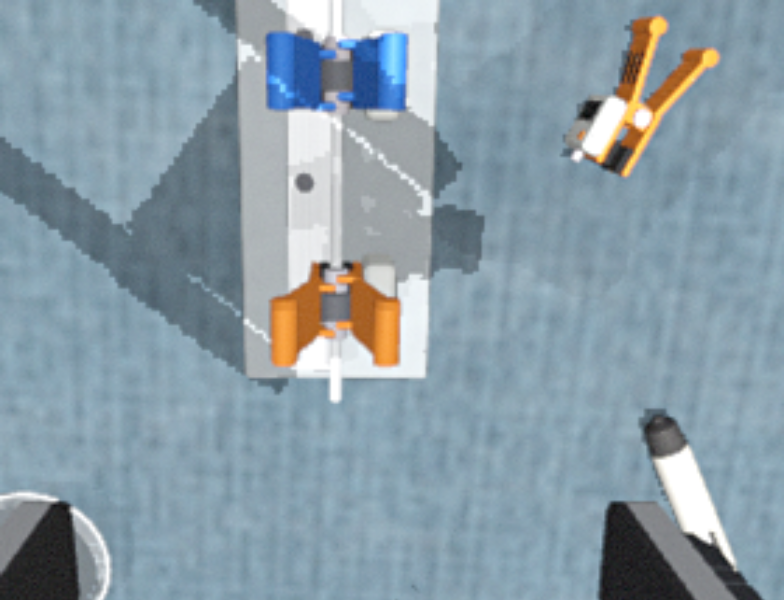

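The orange clip's grips are at crop cols 272-399, rows 298-365. The strip runs vertically at col 335, so the tool is already aligned.

Run:
```python
from h import *
from plan import plan
c=viewer.get_calibration("wrist")
f=lambda u,v:(130+(u+.5)/2.8-.5,60+(v+.5)/2.8-.5)
X=ray_z(c,f(335.5,331),98);print(X, ray_z(c,f(336,20),52),ray_z(c,f(335.5,390),52), ray_z(c,f(272,331),98)-ray_z(c,f(399,331),98))
plan([450,-255,232.5,93.05],[X[0],X[1],79,93.05])
```

```text
[ 449.95535979 -255.10427552   98.        ] [ 444.9383684  -157.05237685   52.        ] [ 451.55747599 -290.23751112   52.        ] [-41.01938521  -2.13905332   0.        ]
shift [-3.000e-04 -1.000e-04  3.838e-01] turnz -0.0
```

Call:
carry_out --increments '[0,0,0.06,0,0,0,1,0,0,0.13,0,0,0,1,0,0,0.2,0,0,0,1,0,0,0.27,0,0,0,1,0,0,0.34,0,0,0,1,0,0,0.384,0,0,0,1,0,0,0.384,0,0,0,1,0,0,0.384,0,0,0,-1,0,0,0.384,0,0,0,-1,0,0,0.384,0,0,0,-1]' --force 25

```text
time: 9.15
tool_pos: [451.1, -255.7, 80.7]
tcp_rot: [179.8, 0.1, 93.0]
ft_force: [1.6, 1.3, 12.5]
finger_gap: 32.3
grip_force: 8.1
```

Call:
carry_out --increments '[0,0,0,0,0,0,-1,0,0,0,0,0,0,-1,0,0,0,0,0,0,-1,0,0,0,0,0,0,-1,0,0,0,0,0,0,-1,0,0,0,0,0,0,-1,0,0,0,0,0,0,-1,0,0,0,0,0,0,-1,0,0,0,0,0,0,-1,0,0,0,0,0,0,-1]'

```text
time: 10.4
tool_pos: [452.2, -256.2, 81.8]
tcp_rot: [179.7, 0.2, 93.0]
ft_force: [1.6, 1.9, 10.0]
finger_gap: 19.2
grip_force: 25.9
```

Call:
carry_out --increments '[0,0,-0.03,0,0,0,-1,0,0,-0.08,0,0,0,-1,0,0,-0.15,0,0,0,-1,0,0,-0.22,0,0,0,-1,0,0,-0.29,0,0,0,-1,0,0,-0.35,0,0,0,-1,0,0,-0.39,0,0,0,-1,0,0,-0.39,0,0,0,-1,0,0,-0.39,0,0,0,-1,0,0,-0.39,0,0,0,-1]'

```text
time: 11.65
tool_pos: [449.3, -254.5, 233.5]
tcp_rot: [-179.9, -0.1, 93.0]
ft_force: [-0.4, 0.8, -0.8]
finger_gap: 19.6
grip_force: 25.0
```

Run:
```python
from plan import plan
plan([450,-255,235,93.05],[560,253,235,97.6])
```

```text
shift [1.2536 0.3422 0.    ] turnz -0.0126
```

Call:
carry_out --increments '[0.06,0.016,0,0,0,0,-1,0.17,0.046,0,0,0,0,-1,0.29,0.079,0,0,0,0,-1,0.41,0.112,0,0,0,0,-1,0.53,0.145,0,0,0,0,-1,0.65,0.178,0,0,0,0,-1,0.76,0.208,0,0,0,0,-1,0.86,0.235,0,0,0,0,-1,0.92,0.252,0,0,0,0,-1,0.94,0.257,0,0,0,0,-1]'

```text
time: 12.9
tool_pos: [532.2, 127.2, 233.9]
tcp_rot: [-179.9, 0.0, 93.2]
ft_force: [-0.1, -0.2, -0.1]
finger_gap: 19.3
grip_force: 25.0
```

Call:
carry_out --increments '[0.04,0.011,0,0,0,-0.002,-1,0.1,0.028,0,0,0,-0.004,-1,0.17,0.047,0,0,0,-0.006,-1,0.23,0.063,0,0,0,-0.008,-1,0.28,0.076,0,0,0,-0.01,-1,0.3136,0.0855,0,0,0,-0.0126,-1,0.3136,0.0855,0,0,0,-0.0126,-1,0.3136,0.0855,0,0,0,-0.0126,-1,0.3136,0.0855,0,0,0,-0.0126,-1,0.3136,0.0855,0,0,0,-0.0126,-1]'

```text
time: 14.15
tool_pos: [560.1, 252.5, 235.0]
tcp_rot: [180.0, 0.0, 97.5]
ft_force: [-0.3, 0.9, -0.9]
finger_gap: 19.1
grip_force: 25.0
```

Run:
```python
from bench import sense, viewer
import cv2,numpy as np
s=sense();print({k:np.round(s[k],2).tolist() for k in('time','tool_pos','tcp_rot','finger_gap','grip_force')})
im=viewer.snapshot("wrist")[:,:,::-1];cv2.imwrite("pics/w4.png",im)
cv2.imwrite("pics/w4c.png",cv2.resize(im[:,110:410],None,fx=1.56,fy=1.56,interpolation=cv2.INTER_CUBIC))
```

```text
{'time': 14.15, 'tool_pos': [560.14, 252.54, 235.03], 'tcp_rot': [179.99, 0.0, 97.54], 'finger_gap': 19.14, 'grip_force': 25.03}
```

View pics/w4c.png

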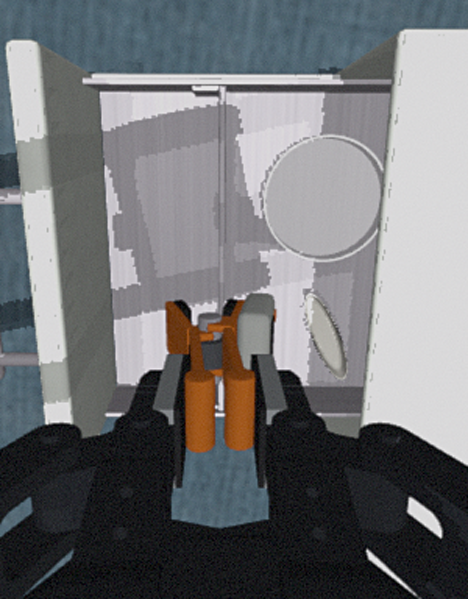

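The plate edge runs vertically at crop col ~222, rows 88-410, with the clip above it. The grips span cols 187-254 and the pod is on the right, which is the rear.

Run:
```python
from h import *
from plan import plan
from bench import sense
import cv2
c=viewer.get_calibration("wrist");s=sense();T=np.array(s['tool_pos']);ps=np.radians(97.55)
ty=np.array([np.sin(ps),-np.cos(ps),0]);tx=np.array([np.cos(ps),np.sin(ps),0])
f=lambda u,v:(110+(u+.5)/1.56-.5,(v+.5)/1.56-.5)
g=cv2.imread("pics/w4.png").astype(int)
for r in(80,100,120,140,160,180): print(r,g[r,244:262].sum(1).tolist())
for n,u,z in(('edge top',f(222,88),64),('edge bot',f(221,410),64),('edge mid',f(222,240),64),('grips',f(220.5,410),253)):
    X=ray_z(c,u,z);print(n,X.round(1),'rel TCP: x %.1f y %.1f'%(tx@(X-T),ty@(X-T)))
```

```text
80 [407, 415, 421, 402, 409, 398, 343, 387, 413, 395, 353, 411, 408, 405, 409, 420, 431, 412]
100 [459, 465, 459, 460, 460, 456, 356, 434, 473, 430, 326, 396, 405, 413, 416, 421, 427, 473]
120 [460, 462, 463, 454, 457, 445, 369, 450, 476, 431, 362, 406, 414, 400, 414, 414, 425, 474]
140 [448, 467, 461, 410, 403, 394, 355, 398, 428, 407, 348, 394, 414, 401, 413, 424, 420, 424]
160 [435, 451, 462, 459, 443, 441, 405, 460, 474, 397, 393, 404, 412, 397, 419, 409, 461, 459]
180 [389, 405, 390, 397, 400, 394, 385, 455, 464, 417, 399, 397, 400, 400, 407, 408, 403, 408]
edge top [548.8 358.4  64. ] rel TCP: x 106.3 y 2.6
edge bot [576.1 147.2  64. ] rel TCP: x -106.6 y 1.9
edge mid [560.7 268.4  64. ] rel TCP: x 15.5 y 2.6
grips [561.5 253.  253. ] rel TCP: x 0.2 y 1.4
```

Call:
carry_out --increments '[0,0.005,0.04,0,0,0,-1,0,0.005,0.09,0,0,0,-1,0,0.005,0.14,0,0,0,-1,0,0.005,0.19,0,0,0,-1,0,0.005,0.23,0,0,0,-1,0,0.005,0.27,0,0,0,-1,0,0.005,0.3,0,0,0,-1,0,0.005,0.3075,0,0,0,-1,0,0.005,0.3075,0,0,0,-1,0,0.005,0.3075,0,0,0,-1]'

```text
time: 15.45
tool_pos: [562.6, 253.6, 112.8]
tcp_rot: [179.9, -0.0, 97.6]
ft_force: [-0.4, -0.5, -0.1]
finger_gap: 19.3
grip_force: 25.0
```

Run:
```python
from bench import sense, viewer
import cv2,numpy as np
s=sense();print({k:np.round(s[k],2).tolist() for k in('time','tool_pos','tcp_rot','finger_gap','ft_force','wrist_torque')})
im=viewer.snapshot("wrist")[:,:,::-1]
a=cv2.resize(im[40:300,180:330],None,fx=2,fy=2,interpolation=cv2.INTER_CUBIC)
sd=viewer.snapshot("side")[:,:,::-1];b=cv2.resize(sd[95:225,160:310],None,fx=3.3,fy=4,interpolation=cv2.INTER_CUBIC)
cv2.imwrite("pics/w5.png",np.hstack([a,b]))
```

```text
{'time': 15.45, 'tool_pos': [562.62, 253.55, 112.85], 'tcp_rot': [179.92, -0.02, 97.58], 'finger_gap': 19.34, 'ft_force': [-0.43, -0.51, -0.06], 'wrist_torque': [-0.01, 0.04, 0.04]}
```

View pics/w5.png

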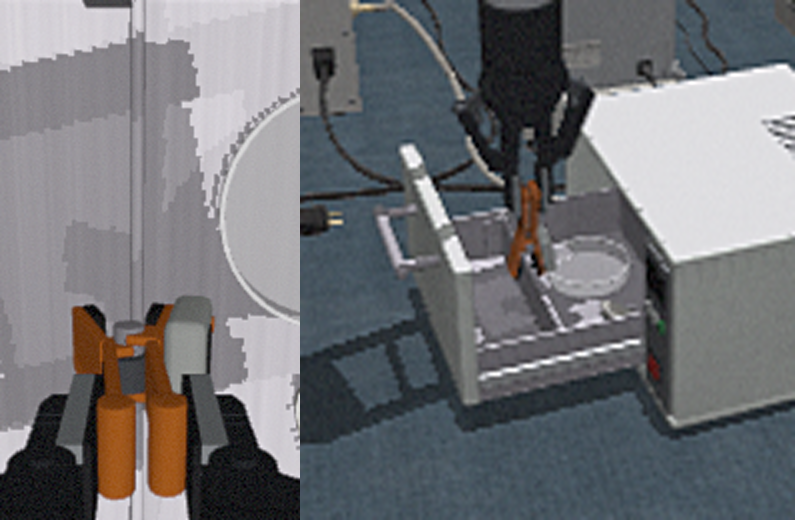

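The plate edge at crop col 137 passes between the jaws. The pin, at col ~130 against the grips at 142, shows the clip leaning about 3.5° in the hand. I'll take the lean out with a small tool roll while pushing down.

Call:
carry_out --increments '[0,0,0,-0.005,0,0,-1,0,0,0,-0.01,0,0,-1,0,0,0,-0.01,0,0,-1,0,0,0.01,-0.01,0,0,-1,0,0,0.02,-0.01,0,0,-1,0,0,0.03,-0.01,0,0,-1,0,0,0.04,-0.01,0,0,-1,0,0,0.045,-0.01,0,0,-1,0,0,0.045,-0.01,0,0,-1,0,0,0.045,-0.01,0,0,-1]'

```text
time: 16.8
tool_pos: [562.2, 253.4, 94.2]
tcp_rot: [176.4, -0.0, 97.6]
ft_force: [-0.9, 0.3, 2.5]
finger_gap: 19.2
grip_force: 25.0
```

Call:
carry_out --increments '[0,0,0.004,0,0,0,-1,0,0,0.008,0,0,0,-1,0,0,0.012,0,0,0,-1,0,0,0.012,0,0,0,-1,0,0,0.012,0,0,0,-1,0,0,0.012,0,0,0,-1,0,0,0.012,0,0,0,-1,0,0,0.012,0,0,0,-1,0,0,0.012,0,0,0,-1,0,0,0.012,0,0,0,-1]'

```text
time: 18.05
tool_pos: [565.8, 254.3, 93.8]
tcp_rot: [175.9, -0.1, 97.6]
ft_force: [-1.1, -2.4, 20.2]
finger_gap: 19.0
grip_force: 26.3
```

```bash
cat > look.py <<'E'
from h import *
import cv2,sys
from bench import sense
s=sense();c=viewer.get_calibration("wrist");im=viewer.snapshot("wrist").astype(int);cv2.imwrite(sys.argv[1],im[:,:,::-1].astype(np.uint8))
print({k:np.round(s[k],1).tolist() for k in('time','tool_pos','tcp_rot','ft_force','finger_gap')})
R,G,B=im[...,0],im[...,1],im[...,2]
o=(R>100)&(R>1.6*G)&(G>B)
def show(r):
    e=np.flatnonzero(np.diff(np.r_[0,o[r].astype(int),0]));print('orange row',r,e.tolist())
for r in(195,205,215,225,235,245,260,275):show(r)
for r in(70,90,110,130,150): print(r,im[r,225:265].sum(1).tolist())
E
python3 look.py pics/w6.png
python3 - <<'E'
import cv2,numpy as np
a=cv2.imread("pics/w5.png")  # old crop, x2, origin (180,40)
for r in(70,110,150): print(r,a[(r-40)*2,90:170:2].astype(int).sum(1).tolist())
g=a.astype(int);B,G,R=g[...,0],g[...,1],g[...,2];o=(R>100)&(R>1.6*G)&(G>B);o[:,300:]=0
for r in(195,205,215,225,235,245,260,275):
    print(r,(180+np.flatnonzero(np.diff(np.r_[0,o[(r-40)*2].astype(int),0]))/2).tolist())
E
```

```text
{'time': 18.0, 'tool_pos': [565.8, 254.3, 93.8], 'tcp_rot': [175.9, -0.1, 97.6], 'ft_force': [-1.1, -2.4, 20.2], 'finger_gap': 19.0}
orange row 195 [215, 219, 261, 265]
orange row 205 [216, 229, 252, 261]
orange row 215 [217, 246, 254, 261]
orange row 225 [216, 230, 233, 239, 256, 262]
orange row 235 [233, 240, 259, 265]
orange row 245 [229, 248, 254, 273]
orange row 260 [229, 248, 255, 273]
orange row 275 [229, 248, 255, 273]
70 [421, 412, 415, 419, 412, 421, 617, 622, 613, 619, 478, 449, 461, 422, 243, 183, 252, 524, 428, 620, 628, 627, 576, 518, 530, 610, 609, 615, 619, 633, 632, 630, 626, 629, 613, 611, 610, 604, 609, 609]
90 [405, 415, 407, 437, 612, 617, 627, 626, 621, 618, 468, 405, 408, 411, 285, 184, 237, 523, 578, 614, 624, 614, 583, 514, 532, 606, 616, 619, 628, 633, 635, 630, 631, 635, 615, 615, 607, 605, 609, 614]
110 [467, 464, 464, 458, 475, 465, 460, 477, 654, 664, 658, 504, 447, 478, 319, 212, 258, 542, 614, 661, 630, 623, 584, 527, 531, 617, 613, 617, 624, 633, 631, 628, 636, 630, 616, 606, 606, 607, 604, 601]
130 [478, 467, 464, 459, 461, 467, 466, 466, 466, 460, 4
[... 587 characters left out ...]
 459, 464, 456, 457, 457, 444, 448, 450, 449, 447, 454, 452, 445, 454, 458, 362, 392, 440, 456, 472, 456, 398, 357, 390, 418, 408, 410, 403, 400, 417, 417, 413, 422, 423, 448]
150 [452, 455, 450, 450, 453, 448, 456, 456, 461, 452, 440, 440, 450, 452, 461, 456, 452, 453, 447, 460, 354, 398, 446, 459, 471, 448, 371, 383, 400, 401, 405, 404, 386, 412, 431, 420, 413, 415, 422, 409]
195 [216.5, 221.5, 262.0, 265.5]
205 [216.5, 230.5, 252.5, 262.0, 286.0, 287.0]
215 [218.0, 232.0, 233.5, 237.0, 237.5, 247.0, 254.5, 261.5]
225 [218.0, 231.0, 233.5, 239.0, 257.5, 263.0]
235 [233.5, 240.0, 259.5, 265.5]
245 [229.0, 247.5, 254.5, 273.5]
260 [229.0, 247.5, 254.5, 273.0]
275 [229.0, 247.5, 254.5, 272.5]
```

The throat is on the plate edge at 20 N, TCP z 93.8 as predicted. The clip's 4° lean in the hand cancels the tool's tilt, so the clip is upright. Now I'll let go.

Call:
carry_out --increments '[0,0,0,0,0,0,-0.3,0,0,0,0,0,0,0,0,0,0,0,0,0,0.4,0,0,0,0,0,0,0.55,0,0,0,0,0,0,0.55,0,0,0,0,0,0,0.55,0,0,-0.05,0,0,0,0.55,0,0,-0.1,0,0,0,0.55,0,0,-0.12,0,0,0,0.55,0,0,-0.12,0,0,0,0.55]'

```text
time: 19.35
tool_pos: [560.2, 253.3, 138.8]
tcp_rot: [176.2, -0.0, 97.6]
ft_force: [-0.9, -0.2, -0.4]
finger_gap: 66.2
grip_force: 0.0
```

```bash
python3 look.py pics/w7.png
```

```text
{'time': 19.4, 'tool_pos': [560.2, 253.3, 138.8], 'tcp_rot': [176.2, -0.0, 97.6], 'ft_force': [-0.9, -0.2, -0.4], 'finger_gap': 66.2}
orange row 195 [235, 243, 260, 264, 267, 274]
orange row 205 [223, 243, 260, 265, 267, 272, 273, 274, 278, 292]
orange row 215 [220, 251, 260, 261, 263, 264, 267, 269, 270, 271, 275, 276, 278, 291]
orange row 225 [220, 238, 272, 275, 277, 291]
orange row 235 [221, 234, 277, 291]
orange row 245 []
orange row 260 []
orange row 275 []
70 [418, 404, 414, 409, 423, 411, 426, 607, 617, 605, 602, 599, 604, 602, 602, 610, 612, 446, 395, 410, 279, 203, 217, 424, 556, 614, 617, 588, 513, 509, 599, 609, 621, 623, 615, 621, 618, 608, 605, 602]
90 [407, 421, 624, 624, 626, 627, 610, 624, 640, 643, 638, 634, 636, 644, 644, 620, 640, 481, 441, 465, 321, 206, 228, 430, 568, 652, 639, 610, 525, 594, 610, 603, 619, 630, 647, 658, 651, 611, 607, 595]
110 [459, 460, 468, 464, 459, 464, 467, 468, 445, 459, 635, 644, 636, 644, 648, 640, 641, 509, 450, 455, 312, 215, 236, 485, 606, 652, 641, 608, 503, 595, 608, 613, 625, 646, 654, 650, 650, 637, 602, 601]
130 [462, 463, 452, 454, 467, 451, 465, 464, 463, 467, 449, 461, 453, 464, 464, 455, 456, 454, 453, 467, 312, 225, 243, 471, 575, 619, 615, 571, 480, 596, 604, 609, 627, 618, 628, 622, 613, 599, 592, 597]
150 [413, 400, 398, 394, 416, 413, 408, 415, 412, 413, 404, 400, 409, 400, 405, 414, 412, 405, 407, 411, 275, 194, 216, 340, 391, 436, 419, 389, 333, 401, 405, 411, 418, 447, 615, 619, 609, 607, 599, 601]
```

Run:
```python
from h import *
import cv2
from plan import plan
c=viewer.get_calibration("wrist")
ps=np.radians(7.6);dx=np.array([np.cos(ps),np.sin(ps),0]);dy=np.array([-np.sin(ps),np.cos(ps),0])
L=ray_z(c,(220,222),109.5);Rr=ray_z(c,(291,222),109.5)
e=[ray_z(c,(250,r),64) for r in(70,150)]
print('width',dx@(Rr-L),'grip mid',dx@(L+Rr)/2,'y',dy@(L+Rr)/2,'edge x',[dx@q for q in e],'ends y',)
im=cv2.imread("pics/w7.png").astype(int);B,G,R=im[...,0],im[...,1],im[...,2];o=(R>100)&(R>1.6*G)&(G>B)
for col in(224,228,232,280,284,288): 
    r=np.flatnonzero(o[:,col]);print(col,r.min(),r.max(),[round(float(dy@ray_z(c,(col,k),113)),1) for k in(r.min(),r.max())])
# ends of plate seen: dark->white transitions along col 250
print(im[40:75,250].sum(1).tolist())
```

```text
width 41.44782934846349 grip mid 594.1589600583181 y 177.25621320331436 edge x [np.float64(593.75898504712), np.float64(593.6543118858556)] ends y
224 205 242 [189.4, 166.8]
228 201 242 [191.7, 166.7]
232 198 241 [193.4, 167.3]
280 200 240 [191.6, 167.0]
284 203 240 [189.8, 167.0]
288 204 240 [189.1, 166.9]
[644, 640, 649, 646, 648, 650, 648, 603, 603, 609, 608, 609, 609, 605, 602, 610, 613, 618, 606, 610, 607, 620, 614, 610, 611, 610, 616, 615, 619, 621, 614, 610, 621, 610, 613]
```

The clip's grips measure 41.4 mm across, sit within 0.5 mm of the plate edge line, and are centred on the plate. It's fully down and upright. Next I'll go round to the front of the handle.

Call:
carry_out --increments '[0,0.006,-0.09,0,0,0,0.55,0,0.0118,-0.187,0,0,0,0,0,0.0118,-0.187,0.005,0,0,-1,0,-0.05,-0.191,0.01,0,0,-1,0,-0.15,-0.197,0.01,0,0,-1,0,-0.25,-0.203,0.01,0,0,-1,0,-0.34,-0.209,0.01,0,0,-1,0,-0.397,-0.213,0.01,0,0,-1,0,-0.397,-0.213,0.01,0,0,-1,0,-0.397,-0.213,0.01,0,0,-1]'

```text
time: 20.65
tool_pos: [396.8, 231.2, 211.3]
tcp_rot: [-179.9, 0.0, 97.6]
ft_force: [-0.1, 0.9, -0.9]
finger_gap: 0.1
grip_force: 0.0
```

Run:
```python
from h import *
from bench import sense
import cv2
s=sense();print({k:np.round(s[k],1).tolist() for k in('time','tool_pos','tcp_rot','ft_force','finger_gap')})
c=viewer.get_calibration("wrist");im=viewer.snapshot("wrist");cv2.imwrite("pics/w8.png",im[:,:,::-1])
ps=np.radians(7.6);dx=np.array([np.cos(ps),np.sin(ps),0])
T=np.array(s['tool_pos']);print('tcp dx',dx@T)
P=proj(c)
for y in(165,185):
  for d in(460.7,):
    X=d*dx+np.array([-np.sin(ps),np.cos(ps),0])*y+[0,0,112];q=P@np.r_[X,1];q=q[:2]/q[2];print(q.round(0))
    v=int(q[1]);print(im[v,int(q[0])-30:int(q[0])+30].astype(int).sum(1).tolist())
```

```text
{'time': 20.6, 'tool_pos': [396.8, 231.2, 211.3], 'tcp_rot': [-179.9, 0.0, 97.6], 'ft_force': [-0.1, 0.9, -0.9], 'finger_gap': 0.1}
tcp dx 423.94158663977595
[295. 202.]
[307, 275, 280, 266, 282, 287, 289, 307, 319, 224, 206, 200, 174, 213, 175, 203, 187, 178, 201, 313, 312, 312, 308, 326, 323, 257, 288, 326, 355, 383, 390, 404, 425, 418, 418, 418, 400, 390, 367, 312, 323, 307, 209, 198, 211, 213, 230, 216, 219, 219, 217, 209, 230, 272, 267, 270, 287, 285, 276, 277]
[296. 178.]
[182, 177, 179, 177, 173, 196, 177, 181, 181, 173, 209, 190, 196, 187, 179, 183, 186, 198, 174, 167, 174, 179, 292, 318, 306, 256, 278, 327, 347, 374, 391, 409, 413, 427, 412, 424, 416, 409, 386, 317, 296, 317, 290, 207, 187, 190, 195, 210, 191, 191, 190, 200, 209, 272, 272, 261, 270, 268, 257, 269]
```

Call:
carry_out --increments '[0,0,0.07,0,0,0,-1,0,0,0.14,0,0,0,-1,0,0,0.21,0,0,0,-1,0,0,0.26,0,0,0,-1,0,0,0.28,0,0,0,-1,0,0.015,0.28,0,0,0,-1,0,0.03,0.28,0,0,0,-1,0,0.04,0.28,0,0,0,-1,0,0.05,0.28,0,0,0,-1,0,0.07,0.28,0,0,0,-1]'

```text
time: 21.95
tool_pos: [424.9, 235.2, 100.3]
tcp_rot: [-180.0, -0.0, 97.6]
ft_force: [-2.8, -0.7, 1.8]
finger_gap: -0.1
grip_force: 1.3
```

Call:
carry_out --increments '[0,0.03,0,0,0,0,-1,0,0.06,0,0,0,0,-1,0,0.09,0,0,0,0,-1,0,0.12,0,0,0,0,-1,0,0.15,0,0,0,0,-1,0,0.18,0,0,0,0,-1,0,0.21,0,0,0,0,-1,0,0.24,0,0,0,0,-1,0,0.27,0,0,0,0,-1,0,0.29,0,0,0,0,-1]'

```text
time: 23.2
tool_pos: [540.4, 250.4, 99.9]
tcp_rot: [-180.0, 0.0, 97.6]
ft_force: [-2.6, -2.4, 2.4]
finger_gap: 0.3
grip_force: 1.2
```

Call:
carry_out --increments '[0,0.01,0,0,0,0,-1,0,0.02,0,0,0,0,-1,0,0.025,0,0,0,0,-1,0,0.03,0,0,0,0,-1,0,0.035,0,0,0,0,-1,0,0.04,0,0,0,0,-1,0,0.045,0,0,0,0,-1,0,0.05,0,0,0,0,-1,0,0.05,0,0,0,0,-1,0,0.05,0,0,0,0,-1]'

```text
time: 24.45
tool_pos: [559.8, 253.2, 100.3]
tcp_rot: [180.0, -0.0, 97.6]
ft_force: [-0.3, -0.8, -0.8]
finger_gap: -0.1
grip_force: 0.2
```

Call:
carry_out --increments '[0,0.002,0,0,0,0,-1,0,0.004,0,0,0,0,-1,0,0.006,0,0,0,0,-1,0,0.008,0,0,0,0,-1,0,0.01,0,0,0,0,-1,0,0.012,0,0,0,0,-1,0,0.014,0,0,0,0,-1,0,0.016,0,0,0,0,-1,0,0.016,0,0,0,0,-1,0,0.016,0,0,0,0,-1]'

```text
time: 25.7
tool_pos: [564.9, 253.8, 100.1]
tcp_rot: [-179.9, 0.0, 97.6]
ft_force: [-8.1, -0.2, 6.0]
finger_gap: 0.2
grip_force: 4.2
```

Call:
carry_out --increments '[0,0.002,0,0,0,0,-1,0,0.004,0,0,0,0,-1,0,0.006,0,0,0,0,-1,0,0.008,0,0,0,0,-1,0,0.01,0,0,0,0,-1,0,0.012,0,0,0,0,-1,0,0.012,0,0,0,0,-1,0,0.012,0,0,0,0,-1,0,0.012,0,0,0,0,-1,0,0.012,0,0,0,0,-1]'

```text
time: 26.95
tool_pos: [565.5, 253.9, 99.9]
tcp_rot: [-179.4, 0.1, 97.6]
ft_force: [-30.7, -5.7, 22.4]
finger_gap: -0.4
grip_force: 16.1
```

Call:
carry_out --increments '[0,-0.02,0,0,0,0,-1,0,-0.05,0,0,0,0,-1,0,-0.1,0,0,0,0,-1,0,-0.1,-0.06,0,0,0,-1,0,-0.1,-0.13,0,0,0,-1,0,-0.1,-0.2,0,0,0,-1,0,-0.1,-0.27,0,0,0,-1,0,-0.1,-0.33,0,0,0,-1,0,-0.1,-0.33,0,0,0,-1,0,-0.1,-0.33,0,0,0,-1]'

```text
time: 28.2
tool_pos: [530.5, 249.0, 230.8]
tcp_rot: [-179.9, 0.0, 97.6]
ft_force: [-0.1, 0.6, -0.2]
finger_gap: -0.2
grip_force: 0.0
```

Run:
```python
from h import *
from bench import sense
import cv2
s=sense();print({k:np.round(s[k],1).tolist() for k in('time','tool_pos','tcp_rot','ft_force','finger_gap')})
c=viewer.get_calibration("wrist");im=viewer.snapshot("wrist");cv2.imwrite("pics/w9.png",im[:,:,::-1])
for n in("scene","side"): cv2.imwrite(f"pics/{n}9.png",viewer.snapshot(n)[:,:,::-1])
ps=np.radians(7.6);dx=np.array([np.cos(ps),np.sin(ps),0]);dy=np.array([-np.sin(ps),np.cos(ps),0])
w=np.load("w1.npy");c1=dict(c);c1['R']=w[:,:3];c1['t']=w[:,3]
im1=cv2.imread("pics/w1.png")[:,:,::-1]
for nm,cc,I in(('before',c1,im1),('now',c,im)):
  P=proj(cc)
  for y in(240,270):
    q=[P@np.r_[d*dx+dy*y+[0,0,144],1] for d in(635,650,665,680)];q=[(k[:2]/k[2]) for k in q]
    v=int(round(q[1][1]));cols=range(int(q[0][0])-8,int(q[3][0])+6)
    print(nm,y,[(round(float(dx@ray_z(cc,(u,v),138))),int(I[v,u].astype(int).sum())) for u in cols])
```

```text
{'time': 28.2, 'tool_pos': [530.5, 249.0, 230.8], 'tcp_rot': [-179.9, 0.0, 97.6], 'ft_force': [-0.1, 0.6, -0.2], 'finger_gap': -0.2}
before 240 [(630, 244), (631, 259), (631, 264), (632, 256), (633, 264), (634, 247), (634, 252), (635, 260), (636, 251), (636, 253), (637, 254), (638, 258), (639, 242), (639, 259), (640, 422), (641, 552), (642, 599), (642, 636), (643, 647), (644, 578), (645, 640), (645, 651), (646, 648), (647, 657), (647, 653), (648, 647), (649, 648), (650, 654), (650, 651), (651, 654), (652, 656), (653, 655), (653, 657), (654, 632), (655, 486), (656, 425), (656, 410), (657, 413), (658, 408), (658, 421), (659, 410), (660, 418), (661, 419), (661, 428), (662, 434), (663, 421), (664, 441), (664, 439), (665, 435), (666, 430), (667, 393), (667, 347), (668, 470), (669, 588), (670, 631), (670, 658), (671, 658), (672, 648), (672, 652), (673, 652), (674, 657), (675, 656), (675, 649), (676, 651), (677, 653), (678, 654), (678, 654), (679, 653), (680, 650), (681, 654), (681, 653), (682, 654), (683, 651), (683, 650), (684, 651), (685, 652), (686, 652)]
before 270 [(630, 258), (631, 2
[... 2142 characters left out ...]
60), (646, 252), (647, 266), (648, 336), (649, 457), (649, 547), (650, 597), (651, 635), (651, 653), (652, 519), (653, 641), (653, 657), (654, 655), (655, 659), (655, 650), (656, 648), (657, 648), (658, 652), (658, 650), (659, 653), (660, 646), (660, 655), (661, 654), (662, 657), (662, 632), (663, 461), (664, 402), (665, 430), (665, 416), (666, 426), (667, 433), (667, 432), (668, 346), (669, 324), (669, 397), (670, 507), (671, 573), (671, 622), (672, 649), (673, 657), (674, 647), (674, 650), (675, 650), (676, 651), (676, 649), (677, 656), (678, 653), (678, 650), (679, 652), (680, 647), (680, 648), (681, 653), (682, 649), (683, 650), (683, 651), (684, 648), (685, 649), (685, 649), (686, 648)]
```

The push ended at a firm stop (31 N). The front now sits 8 mm deeper than at the start and flush with the cabinet face, so the drawer is fully shut. The gripper is clear, so I'm handing in.

```bash
python3 -c "
from bench import order
print(order.hand_in())"
```

```text
the job is handed in; nothing more can be done
None
```

The orange logger is clipped fully down and upright at the middle of the plate, pod to the rear, the drawer is pushed fully shut, the blue logger was left on the stand, and the job was handed in at about 28 s.

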